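Fit the temperature probe to a capped test port

ROBOT

A 6-joint arm with a two-finger parallel gripper is mounted at the origin on the work surface. World frame = base frame: x ahead of the robot, y to its left, z up, the work surface at z = 0. Lengths are in mm, angles in rad, forces in N, time in s.
With the tool pointing down it reaches from about 300 to 775 mm from the base axis. Payload 14.6 kg.
Tool frame: the origin (TCP) lies on the centre line of the jaws, within the pads' length; the fingertips stand 19 mm ahead of it and the grasp point (between the pads) is the TCP (bot.tip_reach is the distance from the TCP to the fingertips, in mm); z points along the fingers, y is the line along which they close (so a half turn about z gives the same grasp; the last joint's range is limited). The gripper opens to 85 mm and grips with 20 to 120 N. Pads are 22 mm wide; open, the fingers measure 114 mm over their backs; the gripper's body (76 mm by 85 mm) begins 54 mm behind the grasp point. The pads swing forward as they close: fully open they stand 13 mm farther back than shut.
Start: joints at [1.136, 0.3, 1.521, -0, 1.321, -0.067], TCP at [197.757, 513.207, 250.281] pointing down, gripper open.
Joint ranges: [-3.03, 3.03], [-0.79, 2.21], [0.23, 2.52], [-1.04, 4.18], [0, 3.07], [-2.55, 2.55]. Speed limits (rad/s): [2.22, 2.22, 2.57, 3.14, 3.14, 3.14].

INTERFACE

Orientations are given as a unit quaternion [w, x, y, z].
In Python, from rig import bot gives the robot as it stands. Calls block until the motion is done:
- bot.move_to(position, orientation): joint-space move of the TCP to a pose.
- bot.servo_line(position, attitude=None, speed=150, until_force=None): straight line of the TCP; attitude=None keeps the orientation; speed is the mean speed in mm/s. With until_force (N) it stops when the force on the tool has changed by that much, and returns True; else False.
- bot.move_joints(angles): joint-space move.
- bot.move_gripper(opening, grip_force=None): finger opening in mm; grip_force is the grip in N (None keeps the last); returns when the fingers have stopped.
- bot.dwell(seconds).
- bot.ik(position, orientation): joint angles nearest the present ones, or None.
- bot.read_state(): the state.
- bot.read_camera(name): name is "side" or "top" or "wrist"; returns a dict with "image" (384x512x3 uint8, blue, green, red), "depth" (384x512 float32, mm along the optical axis (not along the pixel's ray), 0 where there is no reading), "fovy" (degrees; the focal length in pixels is half the picture's height over the tangent of half this angle, whatever the lens; pixels are square), "cx", "cy" (the principal point, pixels), "eye" and "attitude" of the camera in the world; the wrist camera has in their place "mount" (4x4, takes a point from camera to tool coordinates, whose origin is the TCP and whose axes are the flange's). Camera axes: x right, y down, z forward; pixel columns grow to the right and rows downward; lengths in mm; the calibration is good to about 2 mm. A picture is of the moment at which its call begins: read the wrist's pose just before it.
A pose or a line that the arm cannot do raises bot.MotionError and nothing moves.
- bot.finish_job(): hands the job in; it is judged then, once.
The state is a dict: "clock": time; "joint_positions": joint angles; "qvel": joint speeds; "effort": joint torques, N m; "ee_pos": TCP position; "tool_rot": TCP orientation; "ft_force": force on the tool from outside, world axes, zero at the start; "moment": the same for the moment, N m; "grip_width": finger opening in mm; "grip_force": force on a finger pad.
Only numpy, scipy, OpenCV 4.12 (cv2) and the standard library are available. Lean on these libraries where they do the work, as an engineer would, in place of code of your own. Each camera call takes 0.05 s, during which the arm holds its last target. There are 200 camera calls.

TASK

Squeeze the two side buttons of the black blanking cap on the manifold's sloping test port, draw the cap off without wrenching it and put it in the yellow bin. Then take the thin-stemmed dial probe out of the wooden rack and push it down the open port, against the stiff seal inside, until its shoulder is felt to rest on the mouth, without forcing it. Leave the plug gauge and the loose fittings where they are.

Things in the scene. Friction and masses are not known exactly. Their poses are not given: they have to be found in the camera images.
- manifold: Fixed aluminium test manifold on a steel foot plate 130 x 130 mm; block 100 mm deep (x), 116 mm wide (y), 55 mm high. Origin: centre of its underside. Its face towards its own -x slopes 20 degrees from level; the test port stands square out of that face. Two low hex plugs on its flat top, a threaded adapter in each side.
- port: Test port: steel spigot, 18 mm outer diameter, straight bore 8 mm (countersunk to 13 mm at the mouth). Origin: centre of the mouth; z out along the bore, 20 degrees from vertical towards the manifold's -x; y level. Bead 26 mm wide 12 to 16 mm below the mouth. In the bore, 12 to 24 mm down, a stiff sealing shuttle: the stem must push it down ahead of it, against about 9 N; it stays there.
- cap: Black squeeze-release cap on the port: 38 mm diameter, 32 mm long, about 0.11 kg. Origin: centre of its open underside, 26 mm below the port's mouth; z to its closed top, along the port's axis. Two grey spring buttons in its +y and -y sides hold a lip each under the port's bead: with both in by 3.5 mm or more it slides off along the axis, dragging by 5 to 15 N; with either out it stays hooked.
- cap_buttons (a point): Point on the cap's axis midway between the button centres, 12 mm above its underside; axes as the cap's. Each button is 18 mm wide (x) and 15 mm long (z), its face 24.5 mm from this point along +y or -y: 49 mm across both, 39 mm when both are fully in.
- btn_a (a joint): Travel of the button in the cap's +y side, m: 0 out, 0.005 fully in. Spring: 3 N to start it, 10.5 N fully in.
- btn_b (a joint): Travel of the button in the cap's -y side, m: 0 out, 0.005 fully in. Spring: 3 N to start it, 10.5 N fully in.
- probe: Dial probe, about 0.11 kg, upright in one of the rack's holes. Origin: centre of its shoulder (underside of the collar); z up to the dial. Stem: 6 mm diameter, 42 mm long below the origin, tapered tip. Collar: 18 mm diameter, z 0 to 6 mm. Hexagonal grip: 24 mm across flats, z 6 to 42 mm, two flats facing +x and -x. Small round dial, 23 mm, on top, to z 45 mm.
- rack: Fixed wooden block 60 mm (x) by 130 mm (y), 50 mm high. Origin: centre of its underside. Two upright 10 mm holes at y = +33 and -33 mm; the probe stands in one and the plug gauge in the other, shoulders on the top face.
- bin: Fixed yellow hopper-front stock bin, empty: 190 mm (x) by 140 mm (y), 80 mm high at the back and sides, walls and floor 4 mm, a low lip 34 mm high at its -x end, from which the side walls slope up to full height over the first 53 mm. Origin: centre of its underside.
- plug_gauge: Bystander: dark steel plug gauge with a round ribbed handle 20 mm in diameter, 62 mm tall, standing in the rack's other hole. Origin: centre of its shoulder.
- elbow: Bystander: loose steel 90 degree elbow fitting with a white end cap, about 60 x 50 mm, 26 mm high, lying on the bench. Origin: under its corner block.
- nipple: Bystander: loose steel hex nipple, 32 mm hex, 45 mm tall, standing on the bench. Origin: centre of its underside.
There are look-alikes about, which are no part of the job. What is shaped like the cap but purple is not meant.

How it is judged (in metres and radians):
On the way, in this order (a step that is already met when the one before it is completed fails the run):
1. both buttons of the cap are pressed in while it is still on the port (value of joint each of btn_a, btn_b above 0.0035 m and distance between cap and port below 0.029 m), for 0.1 s.
2. the cap is off the port and lies in the yellow bin (x of cap in the frame of bin between -0.095 and 0.095 m and y of cap in the frame of bin between -0.07 and 0.07 m and z of cap in the frame of bin below 0.05 m and linear speed of cap below 0.05 m/s), for 0.2 s.
At the end, for the whole second after the job is handed in: The cap lies inside the yellow bin (its underside centre within the bin's outline and below 50 mm), at rest. The probe's shoulder is within 3 mm of the centre of the port's mouth and its stem within 7 degrees of the bore, at rest (x of cap in the frame of bin between -0.095 and 0.095 m and y of cap in the frame of bin between -0.07 and 0.07 m and z of cap in the frame of bin below 0.05 m and distance between probe and port below 0.003 m and angle between the z axis of probe and the z axis of port, either way round below 0.12 rad and linear speed of each of probe, cap below 0.02 m/s); the robot touches nothing.
It fails at once if the plug gauge or a loose fitting is knocked more than 30 mm from its place (distance of any of plug_gauge, elbow, nipple from where it was at the start of the episode above 0.03 m).
It fails at once if the cap is wrenched against the port with more than 90 N (contact force between cap and manifold above 90 N).
It fails at once if the probe is forced against the manifold with more than 60 N (contact force between probe and manifold above 60 N).
It also fails if it takes over 58 s, if anything falls off the work surface, if the arm or the gripper's body presses on something with over 40 N, if the wrist force passes 120 N, or if a joint passes its speed limit or range.

## Working session

There is one attempt and no reset: what is moved stays moved. The work goes in short steps, each a Python script; the robot and the scene stay as the last script left them, time stands still between calls to the robot, and variables do not carry over. Pictures are saved under pics/ and viewed, at most 10 in all, crops included, and the job is handed in when it is done.

```bash
ls; mkdir -p pics
cat > h.py <<'E'
import numpy as np, cv2
from rig import bot
from scipy.spatial.transform import Rotation as R
def q2R(q): return R.from_quat([q[1],q[2],q[3],q[0]]).as_matrix()
def R2q(M):
    q=R.from_matrix(M).as_quat(); return [float(q[3]),*map(float,q[:3])]
def cloud(c):
    """world xyz per pixel (fixed cams)"""
    d=c["depth"];f=d.shape[0]/2/np.tan(np.radians(c["fovy"])/2)
    v,u=np.mgrid[:d.shape[0],:d.shape[1]]
    P=np.stack([(u-c["cx"])/f*d,(v-c["cy"])/f*d,d],-1)
    if "eye" in c:
        A=np.array(c["attitude"]); A=q2R(A) if A.size==4 else A
        P=P@A.T+np.array(c["eye"])
    else:
        M=np.array(c["mount"]);P=P@M[:3,:3].T+M[:3,3]
        P=P@q2R(c["q"]).T+np.array(c["p"])
    P[d==0]=np.nan
    return P
def wrist():
    s=bot.read_state(); c=bot.read_camera("wrist"); c["q"]=s["tool_rot"];c["p"]=s["ee_pos"]; return c
E
python3 - <<'E'
from h import *
for n in("top","side"):
    c=bot.read_camera(n); cv2.imwrite(f"pics/{n}0.png",cv2.resize(c["image"],(800,600),interpolation=cv2.INTER_CUBIC))
    np.save(f"{n}_P.npy",cloud(c)); cv2.imwrite(f"{n}_raw.png",c["image"]); print(n,c["eye"],c["attitude"],c["fovy"])
print(bot.read_state())
E
```

```text
pics
top [ 379.62237921  -17.3781319  1160.27751084] [ 0.05051585 -0.69862703  0.71261108 -0.03941905] 43.16171168594785
side [362.31737937 818.62645497 599.15859119] [ 0.04521507 -0.09285908  0.87403627 -0.47475613] 52.61115265463847
{'clock': 0.1, 'joint_positions': array([ 1.13637641e+00,  3.00444968e-01,  1.52152218e+00,  4.08549087e-06,
        1.32069800e+00, -6.65769427e-02]), 'qvel': array([ 0.0003158 , -0.00203778, -0.00297763,  0.00066895, -0.00073882,
        0.00018971]), 'effort': array([ 3.29352893e-03, -5.44372594e+01, -3.62372482e+01,  3.36223286e-05,
        3.02707216e-03, -3.65166363e-05]), 'ee_pos': array([197.6921193 , 513.03949461, 249.7605523 ]), 'tool_rot': array([-1.34845759e-04,  1.82886787e-01,  9.83133834e-01, -5.19019708e-04]), 'ft_force': array([ 0.31671069, -0.41207234,  0.36248678]), 'moment': array([-0.02881253,  0.02001385, -0.03726231]), 'grip_force': 0.0, 'grip_width': 85.23950931645916}
```

View pics/top0.png

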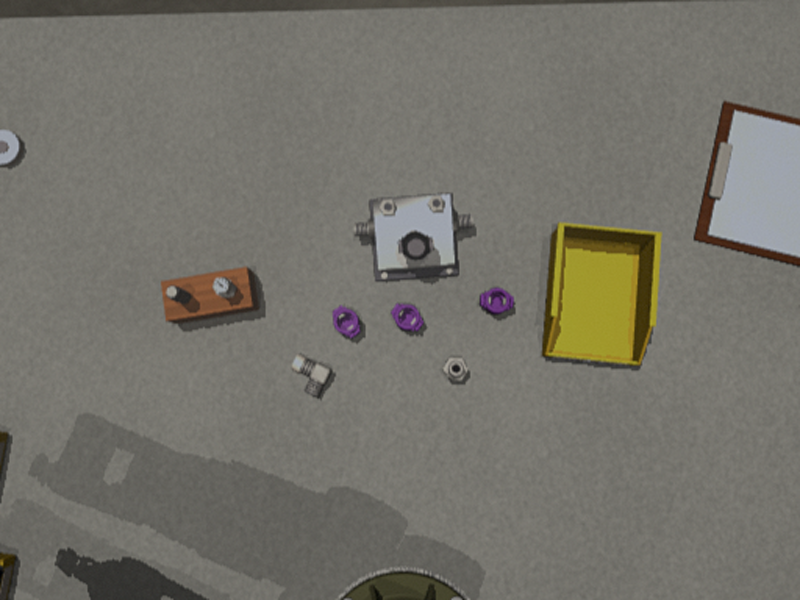

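View pics/side0.png

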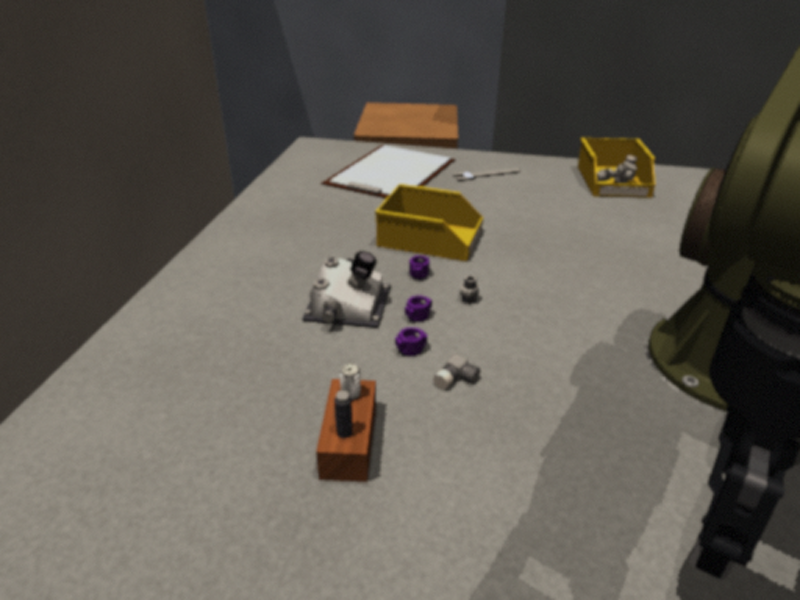

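The top view (800 px wide) has the manifold at (413,237), the black cap at (414,246), and the probe at (222,287) in the rack, with the plug gauge at (175,292). The bin is at (600,295), the elbow at (313,372), and the nipple at (455,368). Next I'll measure them from the depth data.

Run:
```python
from h import *
P=np.load("top_P.npy")
def at(u,v,r=2):
    u=int(u*.64);v=int(v*.64); return np.nanmedian(P[v-r:v+r+1,u-r:u+r+1].reshape(-1,3),0).round(1)
for n,p in dict(bench=(300,450),mtop=(415,215),cap=(415,246),probe=(222,287),plug=(174,292),rack=(200,292),binfl=(600,290),nip=(455,368),elb=(318,373)).items(): print(n,at(*p))
def rect(u0,v0,u1,v1,zl,zh,n):
    s=P[int(v0*.64):int(v1*.64),int(u0*.64):int(u1*.64)].reshape(-1,3)
    s=s[(s[:,2]>zl)&(s[:,2]<zh)]
    c,sz,a=cv2.minAreaRect(s[:,:2].astype(np.float32)); print(n,len(s),np.round(c,1),np.round(sz,1),round(a,2))
    return s
rect(350,180,480,290,48,62,'mtop')
rect(350,180,480,290,4,62,'mall')
rect(150,255,265,330,44,56,'rack')
rect(530,210,675,375,60,90,'binrim')
rect(530,210,675,375,25,90,'binall')
s=rect(150,255,200,330,85,140,'plug'); print(s.mean(0),s[:,2].max())
s=rect(200,255,265,310,80,140,'probe'); print(s.mean(0),s[:,2].max())
s=rect(380,220,450,275,70,140,'cap'); print(s.mean(0),s[:,2].max())
# cap top plane
Ps=np.load("side_P.npy");np.set_printoptions(suppress=True)
s=rect(395,225,435,265,75,140,'captop'); m=s.mean(0);w=np.linalg.svd(s-m)[2][2];print(m,w*np.sign(w[2]),len(s))
```

```text
bench [ 3.008e+02  1.482e+02 -1.000e-01]
mtop [647.  -30.6  55.4]
cap [591.4 -29.1  99. ]
probe [538.8 245.9  95.6]
plug [531.2 310.  111.4]
rack [539.5 288.7  50. ]
binfl [ 535.6 -313.6    4.2]
nip [419.  -85.1  44.9]
elb [416.8 118.9  26.2]
mtop 986 [642.9 -28.4] [ 65.2 133.8] 3.54
mall 2735 [629.  -30.5] [200.4 170.7] 88.84
rack 1184 [536.3 280.6] [ 60.9 130.8] 8.87
binrim 952 [ 535.7 -301.9] [150.2 165.8] 82.58
binall 1795 [ 522.  -300.6] [150.7 192.1] 83.02
plug 92 [530.7 311.6] [18.6 19.6] 47.86
[530.23191425 310.21673887 104.41805473] 115.60197719902408
probe 117 [540.9 247.1] [25.5 23.3] 42.09
[540.63025032 246.40912413  93.16988279] 98.7322849585778
cap 304 [594.9 -30.4] [47.4 41.5] 88.95
[593.20461588 -30.19766941  94.5420053 ] 106.5075897764425
captop 301 [594.9 -30.4] [47.4 41.5] 88.95
[593.03536989 -30.26348573  94.75438813] [-0.0315817   0.03959605  0.99871655] 301
```

```bash
cat >> h.py <<'E'
def att(zt,yd,flip=False):
    """tool attitude: z along zt, y near yd"""
    z=np.array(zt,float);z/=np.linalg.norm(z)
    y=np.array(yd,float)*(-1 if flip else 1); y-=z*(y@z); y/=np.linalg.norm(y)
    return R2q(np.column_stack([np.cross(y,z),y,z]))
def axes(yaw):
    """port frame columns x,y,z from manifold yaw (rad)"""
    return R.from_euler("ZY",[yaw,-np.radians(20)]).as_matrix()
E
python3 - <<'E'
from h import *
print(np.round(bot.read_camera("wrist")["mount"],3), bot.read_camera("wrist")["fovy"])
A=axes(np.radians(3.5)); 
for fl in(0,1):
    q=att(-A[:,2],A[:,1],fl); p=np.array([593,-30,97])+A[:,2]*110
    print(fl,bot.ik(p,q)); 
    q2=att([0,0,-1],[-.155,.988,0],fl); print(bot.ik([540,246,230],q2))
E
```

```text
[[   0.      -0.966   -0.258   64.441]
 [   1.       0.      -0.       0.217]
 [   0.      -0.258    0.966 -123.985]
 [   0.       0.       0.       1.   ]] 60.281760969302105
0 [-0.15357407  0.21030734  1.78992033  0.10151206  0.8022746  -1.84355528]
[ 3.65746013e-01  4.12623401e-01  1.41681959e+00 -4.44089210e-16
  1.31214966e+00 -1.36066451e+00]
1 [-0.15357407  0.21030734  1.78992033  0.10151206  0.8022746   1.29803737]
[ 3.65746013e-01  4.12623401e-01  1.41681959e+00 -4.44089210e-16
  1.31214966e+00  1.78092814e+00]
```

Run:
```python
from h import *
def snap(n):
    bot.dwell(.3); c=wrist(); np.savez(n+".npz",P=cloud(c)); cv2.imwrite(n+"_raw.png",c["image"]); cv2.imwrite(f"pics/{n}.png",cv2.resize(c["image"],(800,600),interpolation=cv2.INTER_CUBIC))
bot.move_to([540,246,200],att([0,0,-1],[-.155,.988,0],1)); snap("probe1")
A=axes(np.radians(3.5)); p=np.array([593,-30,97])+A[:,2]*100
bot.move_to(p,att(-A[:,2],A[:,1],1)); snap("cap1")
print(bot.read_state()["clock"],bot.read_state()["ee_pos"],p)
```

```text
3.6 [558.97623801 -31.58028132 190.9023647 ] [558.86177932 -32.08798302 190.96926208]
```

View pics/probe1.png

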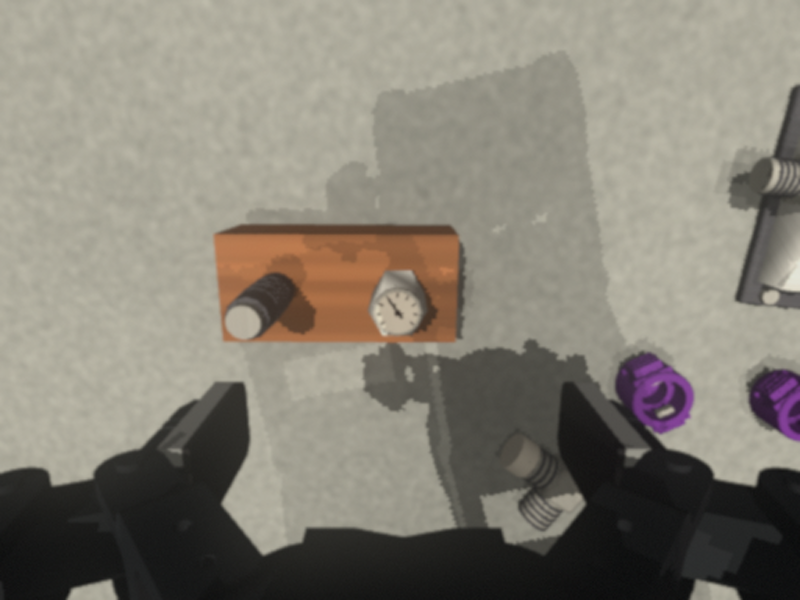

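View pics/cap1.png

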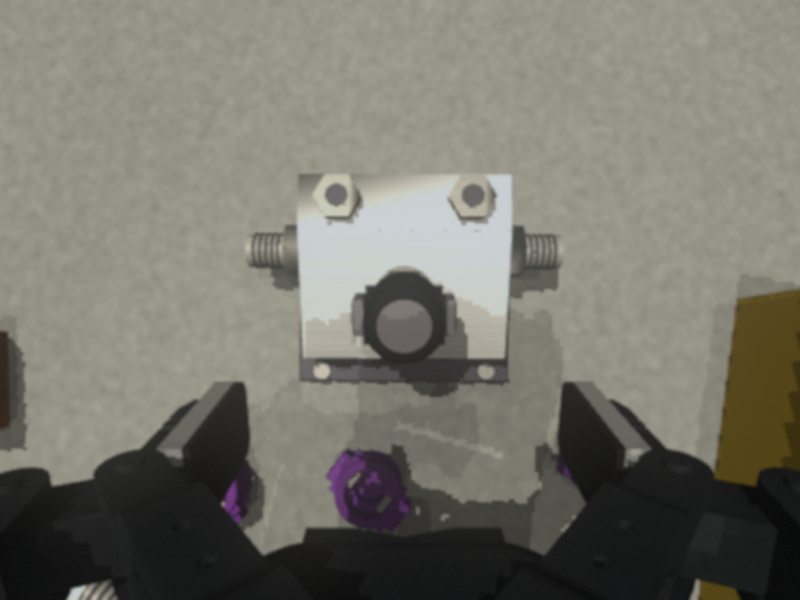

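The cap view shows the manifold square to the image, so the 3.5° yaw holds. The cap top is at (404,327) and the buttons at (358,315) and (451,315). In the probe view the dial is at (398,310) and the rack edges are level. Next I'll refine these from depth.

```bash
python3 - <<'E'
from h import *
np.set_printoptions(suppress=True,precision=2)
P=np.load("cap1.npz")["P"]
def box(P,u0,v0,u1,v1): return P[int(v0*.64):int(v1*.64),int(u0*.64):int(u1*.64)].reshape(-1,3)
def plane(s):
    s=s[np.isfinite(s[:,0])]
    m=np.median(s,0)
    for _ in range(4):
        m=s.mean(0);w=np.linalg.svd(s-m,full_matrices=False)[2][2];w*=np.sign(w[2]);r=(s-m)@w; s=s[abs(r)<max(1,2*r.std())]
    return m,w,len(s),r.std()
print('captop',plane(box(P,385,308,425,346)))
print('slope L',plane(box(P,306,275,345,350)));print('slope R',plane(box(P,462,275,500,350)))
print('flat',plane(box(P,365,185,440,225)))
A=axes(np.radians(3.5))
s=box(P,290,180,520,390); s=s[np.isfinite(s[:,0])]
t=s[(s[:,2]>53)&(s[:,2]<58)]; c,sz,a=cv2.minAreaRect(t[:,:2].astype(np.float32)); print('flat rect',c,sz,a,len(t))
# block side edges: y' extents per row in manifold frame
B=R.from_euler("Z",3.5,degrees=True).as_matrix()
m=s@B
k=s[:,2]>18
for x0 in range(575,690,12):
    q=m[k&(abs(m[:,0]-x0)<6)]
    q=q[q[:,2]<56]
    if len(q): print(x0,q[:,1].min(),q[:,1].max(),(q[:,1].min()+q[:,1].max())/2)
# cap region in port frame
d=box(P,345,262,462,368);d=d[np.isfinite(d[:,0])]@A
O=np.array([593,-30,97])@A
zt=np.percentile(d[:,2],98);print('top z',zt)
e=d[d[:,2]>zt-3]; print('cap top ext',e.min(0),e.max(0),e.mean(0),cv2.minEnclosingCircle(e[:,:2].astype(np.float32)))
e=d[(d[:,2]>zt-20)&(d[:,2]<zt-6)]
print('mid ext',np.percentile(e,1,0),np.percentile(e,99,0))
Q=np.load("probe1.npz")["P"]
d=box(Q,370,285,428,335); d=d[d[:,2]>92]; print('dial',len(d),d.mean(0),cv2.minEnclosingCircle(d[:,:2].astype(np.float32)))
d=box(Q,365,262,432,340); d=d[(d[:,2]>60)]; c=cv2.minAreaRect(d[:,:2].astype(np.float32)); print('grip',c,d[:,2].max())
d=box(Q,210,230,465,345); d=d[(d[:,2]>47)&(d[:,2]<53)]; print('rack',cv2.minAreaRect(d[:,:2].astype(np.float32)))
E
python3 - <<'E'
import cv2
a=cv2.imread("probe1_raw.png")[160:225,225:290]
cv2.imwrite("pics/probe_crop.png",cv2.resize(a,None,fx=9,fy=9,interpolation=cv2.INTER_CUBIC))
E
```

```text
captop (array([589.41, -29.99,  98.2 ]), array([-0.33, -0.02,  0.94]), 563, np.float64(0.5534158231831713))
slope L (array([596.9 ,  15.68,  39.55]), array([-0.34, -0.02,  0.94]), 1097, np.float64(0.5666803156964364))
slope R (array([602.42, -72.04,  39.71]), array([-0.34, -0.02,  0.94]), 1053, np.float64(0.5462140758847077))
flat (array([657.14, -24.08,  55.89]), array([ 0.01, -0.  ,  1.  ]), 1080, np.float64(0.5226983621020437))
flat rect (645.126708984375, -26.082382202148438) (52.20261001586914, 115.73817443847656) 3.3433213233947754 4381
575 -123.29750942512075 -7.257678019037903 -65.27759372207933
587 -123.47683611204936 -7.382233212028041 -65.42953466203869
599 -123.26937904008341 -7.265528004085315 -65.26745352208437
611 -123.58903527797322 -7.274305580655142 -65.43167042931418
623 -132.84082081250457 1.2953699029942765 -65.77272545475515
635 -129.54491042369972 -1.4407666855680623 -65.49283855463389
647 -130.77126211179274 -0.5872167228023736 -65.67923941729755
659 -123.30360775390591 -7.811064426132737 -65.55733609001932
671 -123.34754594998599 -7.614863221344087 -65.48120458566504
top z -107.46091064031154
cap top ext [ 567.12  -83.94 -110.46] [ 603.32  -47.23 -106.42] [ 585.58  -65.45 -108.7 ] ((585.15478515625, -65.58287048339844), 18.48947525024414)
mid ext [ 573.91  -90.34 -126.6 ] [ 603.72  -41.16 -114.05]
dial 859 [541.67 249.63  95.2 ] ((541.0970458984375, 249.53952026367188), 13.541508674621582)
grip ((540.9002075195312, 249.61407470703125), (27.28595733642578, 24.229156494140625), 40.14218521118164) 98.55429413865264
rack ((535.6203002929688, 282.4643859863281), (60.614952087402344, 130.6458282470703), 8.789336204528809)
```

View pics/probe_crop.png

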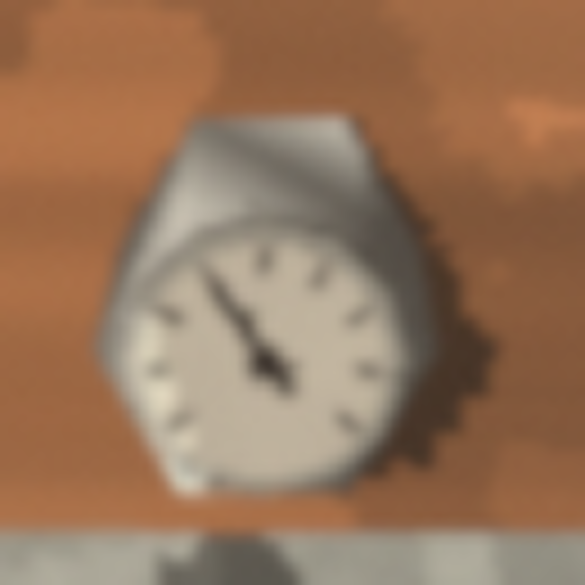

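The probe flats face rack ±x, and its position agrees two ways at about (540.8, 249.7). The cap's centre, slope and size agree with the given geometry. Now I'll grip the cap in steps, watching the lateral force.

Run:
```python
from h import *
np.set_printoptions(suppress=True,precision=2)
A=axes(np.radians(3.5)); q=att(-A[:,2],A[:,1],1)
def st(n):
    s=bot.read_state(); print(n,s["clock"],'w',round(s["grip_width"],1),'g',s["grip_force"],'F',np.array(s["ft_force"])@A,'p',np.array(s["ee_pos"])@A)
c=np.array([585.2,-65.6,-126.0])
bot.move_to(A@(c+[0,0,60]),q)
print(bot.servo_line(A@c,q,speed=80,until_force=12)); st("down")
bot.move_gripper(54,30); st("54")
for w in(49,47,45,43): bot.move_gripper(w,30); st(w)
```

```text
False
down 4.8333 w 85.3 g 0.0 F [-0.53 -0.41  0.43] p [ 585.5   -65.64 -125.61]
54 5.25 w 53.9 g 0.0 F [ 0.33 -0.05  0.03] p [ 585.28  -65.59 -125.86]
49 5.475 w 48.8 g 0.8845108095556498 F [-0.58 -0.51  0.4 ] p [ 585.25  -65.61 -125.94]
47 5.6917 w 47.5 g 4.375863969326019 F [-0.96 -0.66  4.5 ] p [ 585.32  -65.6  -125.81]
45 5.9083 w 44.9 g 5.8335960656404495 F [-2.64  0.46  5.92] p [ 585.35  -65.63 -125.74]
43 6.125 w 43.1 g 7.2920601814985275 F [-1.6   0.12  7.59] p [ 585.39  -65.65 -125.66]
```

Run:
```python
from h import *
np.set_printoptions(suppress=True,precision=2)
A=axes(np.radians(3.5)); q=att(-A[:,2],A[:,1],1)
def st(n):
    s=bot.read_state(); print(n,s["clock"],'w',round(s["grip_width"],1),'g',s["grip_force"],'F',np.array(s["ft_force"])@A,'p',np.array(s["ee_pos"])@A)
c=np.array([585.2,-65.6,-126.0])
bot.move_gripper(37,45); st("closed"); bot.dwell(.3); st("closed")
print(bot.servo_line(A@(c+[0,0,6]),q,speed=15,until_force=45)); st("6")
```

```text
closed 6.35 w 37.9 g 41.48505628108978 F [-4.41 -0.01 14.9 ] p [ 585.49  -65.64 -125.33]
closed 6.65 w 38.0 g 41.47996723651886 F [-3.19  0.26 15.27] p [ 585.53  -65.68 -125.31]
False
6 7.2 w 37.7 g 39.32268977165222 F [  3.25  -2.71 -12.84] p [ 584.74  -65.63 -120.87]
```

Run:
```python
from h import *
np.set_printoptions(suppress=True,precision=2)
A=axes(np.radians(3.5)); q=att(-A[:,2],A[:,1],1)
def st(n):
    s=bot.read_state(); print(n,s["clock"],'w',round(s["grip_width"],1),'g',s["grip_force"],'F',np.array(s["ft_force"]),'p',np.array(s["ee_pos"]))
c=np.array([585.2,-65.6,-126.0])
print(bot.servo_line(A@(c+[0,0,35]),q,speed=40)); st("35")
bot.servo_line(A@(c+[0,0,110]),q,speed=150); st("110")
qb=att([0,0,-1],[.122,.993,0],1)
bot.move_to([524,-300,190],qb); st("over bin")
print(bot.servo_line([524,-300,32],qb,speed=120,until_force=15)); st("in bin")
bot.move_gripper(60); bot.dwell(.2)
bot.servo_line([524,-300,190],qb,speed=200)
bot.dwell(.2)
c=wrist(); cv2.imwrite("pics/bin.png",c["image"]); P=cloud(c); np.save("bin.npy",P)
# look at port
p=np.array([585.2,-65.6,-114.3])+[0,0,100]
bot.move_gripper(85)
bot.move_to(A@p,q); bot.dwell(.3); c=wrist(); np.savez("port1.npz",P=cloud(c)); cv2.imwrite("port1_raw.png",c["image"])
a=c["image"][150:270,180:340]; cv2.imwrite("pics/port1.png",cv2.resize(a,None,fx=5,fy=5,interpolation=cv2.INTER_CUBIC)); st("port"); print(np.array(bot.read_state()["ee_pos"])@A)
```

```text
False
35 8.075 w 37.9 g 35.870216488838196 F [ 0.2   0.32 -0.91] p [583.88 -29.96 114.48]
110 8.725 w 37.7 g 35.869794487953186 F [ 0.42 -0.35 -1.33] p [558.21 -31.54 184.37]
over bin 9.775 w 37.7 g 35.87158441543579 F [ 1.46  0.22 -1.53] p [ 524.32 -298.88  189.57]
False
in bin 11.2417 w 37.9 g 35.872578620910645 F [ 0.34 -0.54 -1.85] p [ 524.32 -300.19   32.75]
port 14.7583 w 84.9 g 0.0 F [-0.24  0.47  0.13] p [557.83 -32.09 186.6 ]
[585.19 -66.08 -14.41]
```

View pics/bin.png

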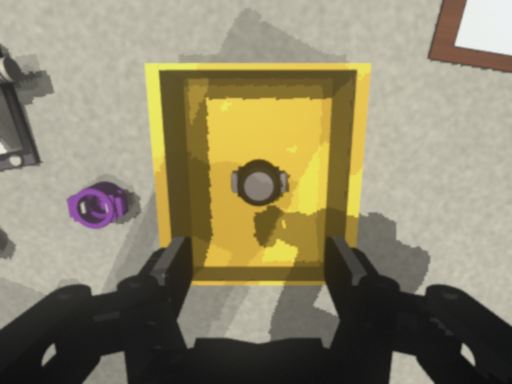

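View pics/port1.png

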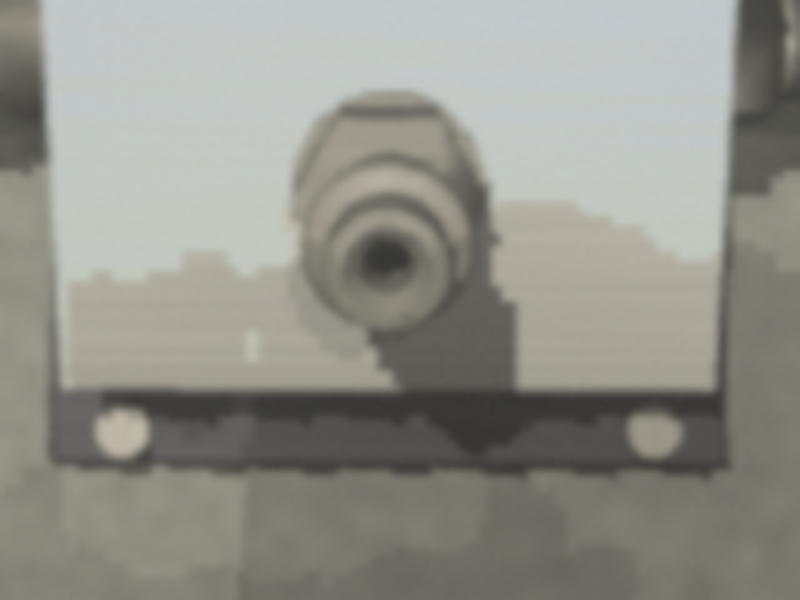

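The cap stands upright in the bin at (259,183). The open mouth is at raw pixel (257.3,202). Next I'll locate the mouth and pick the probe.

Run:
```python
from h import *
np.set_printoptions(suppress=True,precision=2)
A=axes(np.radians(3.5))
P=np.load("port1.npz")["P"]@A
b=np.load("bin.npy")[175:192,250:268].reshape(-1,3); print("cap in bin",np.nanmedian(b,0))
s=P[180:222,235:282].reshape(-1,3); s=s[np.isfinite(s[:,0])]
t=s[s[:,2]>-118]; print(len(t),np.percentile(t[:,2],[5,50,95]),t.mean(0),cv2.minEnclosingCircle(t[:,:2].astype(np.float32)))
qp=att([0,0,-1],[.988,.153,0]); qp2=att([0,0,-1],[.988,.153,0],1)
M=np.array([585.2,-65.6,-114.3])
for f,qq in((0,qp),(1,qp2)):
    print(f,bot.ik([540.8,249.7,78],qq),bot.ik(A@(M+[0,0,28]),att(-A[:,2],A[:,0],f)),bot.ik(A@(M+[0,0,100]),att(-A[:,2],A[:,0],f)))
```

```text
cap in bin [ 525.99 -300.48   37.  ]
414 [-117.27 -115.3  -114.14] [ 584.98  -65.49 -115.47] ((584.8602294921875, -65.34342193603516), 9.08704948425293)
0 [ 0.37  0.59  1.54 -0.    1.02  0.22] [-0.14  0.38  1.78  0.12  0.64 -0.28] [-0.15  0.23  1.8   0.1   0.77 -0.27]
1 None None None
```

Run:
```python
from h import *
np.set_printoptions(suppress=True,precision=2)
A=axes(np.radians(3.5)); M=np.array([585.0,-65.5,-114.8])
def st(n):
    s=bot.read_state(); print(n,s["clock"],'w',round(s["grip_width"],1),'g',s["grip_force"],'F',np.array(s["ft_force"])@A,'p',np.array(s["ee_pos"]),np.array(s["ee_pos"])@A)
qp=att([0,0,-1],[.988,.153,0]); g=[540.8,249.7]
bot.move_to([*g,190],qp); bot.move_gripper(50)
print(bot.servo_line([*g,78],qp,speed=120,until_force=12)); st("at")
bot.move_gripper(20,80); st("grip")
bot.servo_line([*g,160],qp,speed=120); st("up")
q=att(-A[:,2],A[:,0]); 
bot.move_to(A@(M+[0,0,28+42+40]),q)
bot.servo_line(A@(M+[0,0,28+42+8]),q,speed=80); bot.dwell(.3); st("pre")
c=bot.read_camera("side"); cv2.imwrite("pics/pre.png",cv2.resize(c["image"][120:240,170:310],None,fx=4,fy=4,interpolation=cv2.INTER_CUBIC))
```

```text
False
at 17.375 w 50.2 g 0.0 F [-0.67 -0.41  0.56] p [541.18 249.85  78.82] [ 548.89  216.35 -115.9 ]
grip 17.725 w 22.6 g 78.25717474333942 F [ 2.13 -1.16  6.12] p [541.11 249.85  78.81] [ 548.82  216.35 -115.88]
up 18.5583 w 22.7 g 78.28714753501117 F [-0.29  0.44 -0.68] p [540.43 249.53 159.09] [575.62 216.08 -40.21]
pre 20.5083 w 22.4 g 78.34119628183544 F [-0.83 -0.09 -1.13] p [565.3  -31.09 165.87] [585.16 -65.55 -36.47]
```

View pics/pre.png

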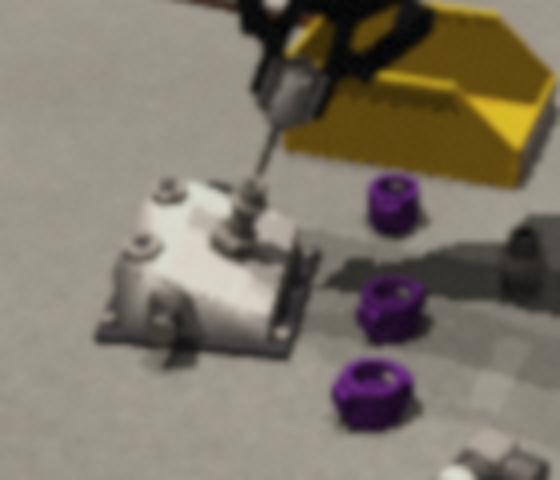

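The stem (crop about (265,150)) points straight at the mouth (crop (250,190)). I'll push it in.

Run:
```python
from h import *
np.set_printoptions(suppress=True,precision=2)
A=axes(np.radians(3.5)); M=np.array([585.0,-65.5,-114.8]); q=att(-A[:,2],A[:,0])
def st(n):
    s=bot.read_state(); p=np.array(s["ee_pos"])@A; print(n,s["clock"],'w',round(s["grip_width"],1),'F',np.array(s["ft_force"])@A,'d',p-M-[0,0,28.8])
for h in(38,28): print(bot.servo_line(A@(M+[0,0,28.8+h]),q,speed=30,until_force=15)); st(h)
print(bot.servo_line(A@(M+[0,0,28.8+5]),q,speed=30,until_force=25)); st(5)
```

```text
False
38 21.0833 w 22.4 F [-1.03  0.59 -0.77] d [-0.08 -0.01 37.82]
False
28 21.5667 w 22.5 F [-0.37 -0.38  1.52] d [ 0.05 -0.01 27.89]
False
5 22.4833 w 22.7 F [-2.68  0.09  6.31] d [ 0.03 -0.04  5.14]
```

Run:
```python
from h import *
np.set_printoptions(suppress=True,precision=2)
A=axes(np.radians(3.5)); M=np.array([585.0,-65.5,-114.8]); q=att(-A[:,2],A[:,0])
def st(n):
    s=bot.read_state(); p=np.array(s["ee_pos"])@A; print(n,s["clock"],'w',round(s["grip_width"],1),'F',np.array(s["ft_force"])@A,'d',p-M-[0,0,28.8])
print(bot.servo_line(A@(M+[0,0,28.8-5]),q,speed=10,until_force=16)); st("end"); bot.dwell(.2); st("held")
```

```text
True
end 23.1333 w 22.5 F [-2.04  0.04 10.33] d [ 0.08 -0.06 -0.2 ]
held 23.3333 w 23.0 F [-1.87  0.25 10.2 ] d [ 0.03 -0.07 -0.22]
```

Depth matches seating. One gentle push will confirm it's the shoulder and not the seal.

Run:
```python
from h import *
np.set_printoptions(suppress=True,precision=2)
A=axes(np.radians(3.5)); M=np.array([585.0,-65.5,-114.8]); q=att(-A[:,2],A[:,0])
def st(n):
    s=bot.read_state(); p=np.array(s["ee_pos"])@A; print(n,s["clock"],'w',round(s["grip_width"],1),'F',np.array(s["ft_force"])@A,'d',p-M-[0,0,28.8])
for k in(-.8,-1.4,-2.0):
    r=bot.servo_line(A@(M+[0,0,28.8+k]),q,speed=5,until_force=18); print(r); st(k)
    if r: break
bot.dwell(.2);st("held")
```

```text
False
-0.8 23.5833 w 22.8 F [-6.02  0.31 14.41] d [ 0.1  -0.04 -0.26]
False
-1.4 23.85 w 23.0 F [-9.01  0.68 24.65] d [ 0.13 -0.05 -0.35]
False
-2.0 24.1167 w 23.0 F [-13.33   0.7   33.88] d [ 0.19 -0.05 -0.46]
held 24.3167 w 22.7 F [-12.52   0.7   34.48] d [ 0.2  -0.04 -0.43]
```

It's a firm stop, so the shoulder is seated. I'll ease off, release, withdraw and check.

Run:
```python
from h import *
np.set_printoptions(suppress=True,precision=2)
A=axes(np.radians(3.5)); M=np.array([585.0,-65.5,-114.8]); q=att(-A[:,2],A[:,0])
bot.servo_line(A@(M+[0,0,28.6]),q,speed=10); print(np.array(bot.read_state()["ft_force"])@A)
bot.move_gripper(50); bot.servo_line(A@(M+[0,0,130]),q,speed=120); bot.dwell(.3)
c=wrist(); P=cloud(c)@A
s=P.reshape(-1,3); s=s[np.isfinite(s[:,0])]; s=s[(np.hypot(s[:,0]-M[0],s[:,1]-M[1])<22)&(s[:,2]>M[2]+38)]
print(len(s),s.mean(0)-M,np.percentile(s[:,2],95)-M[2],np.array(cv2.minEnclosingCircle(s[:,:2].astype(np.float32))[0])-M[:2])
m=s.mean(0);print(np.linalg.svd(s-m,full_matrices=False)[2][2])
cv2.imwrite("pics/end.png",c["image"]); print(bot.read_state()["clock"])
```

```text
[-2.52 -0.73  7.69]
6952 [ -0.67   9.78 168.7 ] 198.79000079862277 [-0.55  4.5 ]
[-0.06 -1.    0.07]
26.3667
```

View pics/end.png

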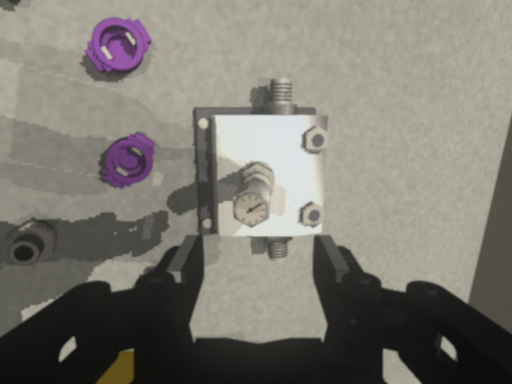

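The probe stands in the port with its dial at (251,209). My depth filter picked up the gripper, so I'll redo that check with a height limit and then hand in.

Run:
```python
from h import *
np.set_printoptions(suppress=True,precision=2)
A=axes(np.radians(3.5)); M=np.array([585.0,-65.5,-114.8])
s=(cloud(wrist())@A).reshape(-1,3)-M; s=s[np.isfinite(s[:,0])]
s=s[(np.hypot(s[:,0],s[:,1])<22)&(s[:,2]>42)&(s[:,2]<60)]
m=s.mean(0);w=np.linalg.svd(s-m,full_matrices=False)[2][2];print(len(s),m,w)
if abs(m[2]-45)<2.5 and np.hypot(m[0],m[1])<3 and abs(w[2])>.993: print(bot.finish_job())
```

```text
1024 [-4.06  0.75 45.19] [-0.01  0.03  1.  ]
```

Height is right (45.2) and the dial is level, but it reads 4 mm off in x. I'll cross-check from the attitude I used to measure the mouth.

Run:
```python
from h import *
np.set_printoptions(suppress=True,precision=2)
A=axes(np.radians(3.5)); M=np.array([585.0,-65.5,-114.8])
def meas(c,n):
    im=cloud(c)@A-M; s=im.reshape(-1,3); s=s[np.isfinite(s[:,0])]
    k=s[(np.hypot(s[:,0],s[:,1])<22)&(s[:,2]>43)&(s[:,2]<49)]
    m=k.mean(0);w=np.linalg.svd(k-m,full_matrices=False)[2][2];print(n,len(k),m,k.min(0),k.max(0),cv2.minEnclosingCircle(k[:,:2].astype(np.float32)),w*np.sign(w[2]))
    f=s[abs(s[:,2]+52.3)<2]; f=f[np.hypot(f[:,0],f[:,1])<70]; print(' slope ext',np.percentile(f,[1,99],0)[:,:2].ravel())
s0=wrist(); meas(s0,"now")
meas(bot.read_camera("top"),"top"); 
bot.move_to(A@(M+[0,0,140]),att(-A[:,2],A[:,1],1)); bot.dwell(.3)
c=wrist(); meas(c,"port view"); a=c["image"][140:290,156:356]; cv2.imwrite("pics/end2.png",cv2.resize(a,None,fx=4,fy=4,interpolation=cv2.INTER_CUBIC))
print(bot.read_state()["clock"])
```

```text
now 927 [-4.33  0.54 45.42] [-15.81 -12.94  43.03] [ 6.79 13.42 48.21] ((-4.139004707336426, 0.2563663423061371), 13.206538200378418) [-0.03  0.02  1.  ]
 slope ext [-38.03 -57.14  57.73  57.55]<stdin>:7: RuntimeWarning: Mean of empty slice.
  ret = um.true_divide(
Traceback (most recent call last):
IndexError: index 2 is out of bounds for axis 0 with size 0
```

Run:
```python
from h import *
np.set_printoptions(suppress=True,precision=2)
A=axes(np.radians(3.5)); M=np.array([585.0,-65.5,-114.8])
bot.move_to(A@(M+[0,0,140]),att(-A[:,2],A[:,1],1)); bot.dwell(.3)
c=wrist(); s=(cloud(c)@A-M).reshape(-1,3); s=s[np.isfinite(s[:,0])]
k=s[(np.hypot(s[:,0],s[:,1])<22)&(s[:,2]>43)&(s[:,2]<49)]
m=k.mean(0);w=np.linalg.svd(k-m,full_matrices=False)[2][2];print(len(k),m,k.min(0),k.max(0),w*np.sign(w[2]))
a=c["image"][140:290,156:356]; cv2.imwrite("pics/end2.png",cv2.resize(a,None,fx=4,fy=4,interpolation=cv2.INTER_CUBIC))
print(bot.read_state()["clock"])
```

```text
836 [-3.19 -0.14 45.46] [-15.72 -13.41  43.  ] [ 8.37 10.96 47.54] [-0.01 -0.01  1.  ]
28.2667
```

View pics/end2.png

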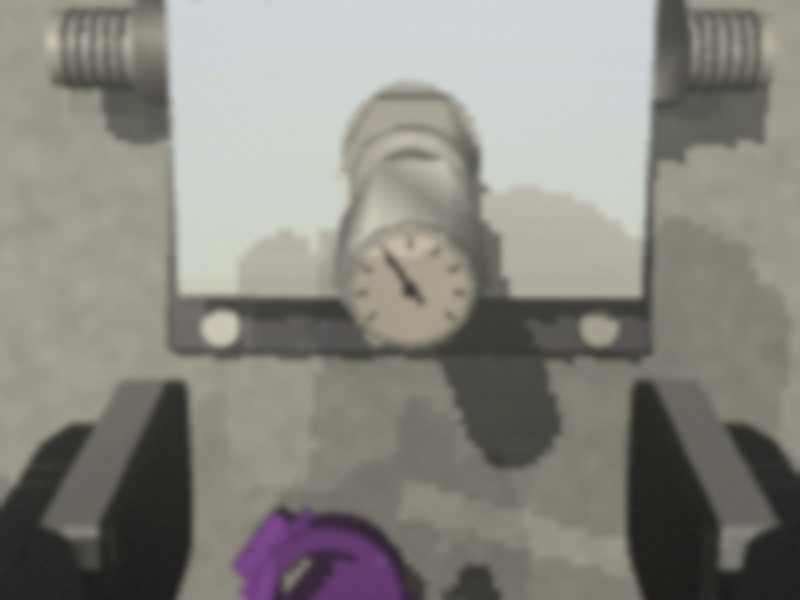

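The height shows it seated. The bore clearance limits the tilt to about 0.06 rad and the measured normal is about 0.01–0.03 rad, both inside the 0.12 rad limit. Handing in.

```bash
python3 -c "
from h import *
print(bot.finish_job())"
```

```text
the job is handed in; nothing more can be done
None
```

I handed the job in at about 28 s of the 58 s allowed: the cap stands upright in the yellow bin, and the probe is seated in the port against a firm stop (highest push read about 36 N), leaning slightly but by my estimate within limits; no verdict was returned.

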